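Shut and lock the tea caddy

TASK

The tea caddy on the coffee counter has been left open: push its lid fully shut, then push the T-shaped catch lever in front of it up and over its dead point until it snaps down over the lid and locks. It is all fingertip pushing, with nothing to grip or pick up: do not lift the lid wide open, do not bring the catch over before the lid is shut, and leave the mug, the jar and the saucers standing where they are.

Things in the scene. Friction and masses are not known exactly. Their poses are not given: they have to be found in the camera images.
- caddy: Tea caddy, a steel box fixed to the counter: 180 mm along its x, 160 mm along its y, 120 mm high. Origin: centre of its underside, on the counter; z up. Its lid is hinged on the +x side, its catch stands at the -x side (front). Counter position and yaw vary.
- lid (a joint): Lid hinge angle in rad: 0 = fully shut (flat on the box), grows as the lid's front edge rises; stop at 1.4. It starts partly open, 0.5 to 0.95. The hinge axis is parallel to the caddy's y at caddy x = +90 mm, z = 120 mm. The hinge is stiff: the lid stays where it is left; pushing it shut takes about 1 to 4 N.
- lid_press (a point): A point on the lid's outer face (the upper face when shut), on its middle line, 120 mm from the hinge axis. The point turns with the lid: its z is the outer normal of the lid, its -x points to the lid's free edge, which is 60 mm further on. The lid is a white plastic plate, 180 x 160 x 8 mm; shut, its upper face is 128 mm above the counter.
- catch (a joint): Angle of the over-centre catch lever, rad: 0 = open (start), at its stop, leaning 0.7 rad from upright away from the lid; grows as it swings up and over towards the lid. Upright at 0.7. Dead point at 1.05: before it a spring drives the lever back to 0, past it the spring snaps it on to its stop at 2.2, nearly flat over the lid. Locked above 2.1. Pushing at the bar: about 8 N at first, less later.
- catch_pivot (a point): Centre of the catch lever's pivot, on the front bracket: caddy x = -102 mm, y = 0, 145 mm above the counter. The pivot axis is parallel to the caddy's y. The bracket's two cheeks rise to 155 mm, 50 mm apart overall.
- catch_bar (a point): Centre of the round black cross bar at the free end of the catch lever, 85 mm from the pivot axis. The bar is 14 mm thick and 64 mm long, parallel to the caddy's y, on two thin steel arms 26 mm apart. When open the bar centre is at caddy x = -157 mm, z = 210 mm; locked, at caddy x = -17 mm, z = 151 mm.
- mug: Bystander: white ceramic mug, 76 mm wide, 85 mm high, handle at its +y side. Origin: centre of its underside.
- jar: Bystander: amber glass jar with a steel cap, 70 mm wide, 105 mm high. Origin: centre of its underside.
- saucers: Bystander: short stack of white saucers (one piece), 128 mm wide, 40 mm high. Origin: centre of its underside.

How it is judged:
By the outcome, as a careful person would: the job done as asked, in the order asked, and still so for the second after the job is handed in, with the robot touching nothing.
It also fails if it takes over 43 s, if anything falls off the work surface, if the arm or the gripper's body presses on something with over 40 N, if the wrist force passes 120 N, or if a joint passes its speed limit or range.

ROBOT

A 6-joint arm with a two-finger parallel gripper is mounted at the origin on the work surface. World frame = base frame: x ahead of the robot, y to its left, z up, the work surface at z = 0. Lengths are in mm, angles in rad, forces in N, time in s.
With the tool pointing down it reaches from about 250 to 800 mm from the base axis. Payload 3.9 kg.
Tool frame: the origin (TCP) lies between the finger pads; the fingertips stand 14 mm ahead of it and the grasp point (between the pads) lies 5 mm behind it; y points along the fingers, z is the direction in which the jaws open and shut, and the axes are right-handed (so a half turn about y gives the same grasp; the last joint's range is limited). The gripper opens to 85 mm and grips with 20 to 120 N. Pads are 22 mm wide; open, the fingers measure 114 mm over their backs; the gripper's body (76 mm by 85 mm) begins 54 mm behind the grasp point. The pads swing forward as they close: fully open they stand 13 mm farther back than shut.
Start: joints at [1.228, 0.26, -0.138, 1.173, 0, 1.571], TCP at [176.461, 494.446, 245.304] pointing down, gripper open.
Joint ranges: [-2.78, 2.78], [-0.83, 1.72], [-1.28, 1.37], [-1.9, 2.12], [-1.57, 1.48], [-3.14, 3.14]. Speed limits (rad/s): [2.57, 2.57, 3.14, 3.14, 3.14, 3.14].

INTERFACE

Orientations are given as a unit quaternion [w, x, y, z].
In Python, from rig import robot gives the robot as it stands.
- The arm moves only by the tool step_arm, never from a script. Its arguments are lists of equal length, an entry for each row: "xyz": the shift along the tool's x, y, z in units of 0.1 m (1.0 is 0.1 m), a list of three; "turn": the turn about the tool's y in units of 180 degrees (1.0 is 180 degrees). In form: {"xyz": [[tx, ty, tz], ...], "turn": [turn, ...]}. A call has exactly 10 rows; each row is the pose to reach, as a shift and turn from the pose commanded when the call began, along the tool's axes at that moment, turning the shorter way round; what a row does not reach only later rows make up. A row lasts 1/8 s, in which the tool goes at most 62.5 mm and 10.7 degrees, less where a joint would pass 70% of its speed; a pose out of reach is approached as far as the arm can. A call with a number of a shift or a turn outside -1 to 1 is refused whole. A call with a gripper value outside its range is refused whole. "jaw" is the closure, from 0 (fully open) to 1 (shut), set as the call begins (left out, the last holds). The fingers move at their own pace and stop on an object; "force" is the grip in N (left out, the last holds). Time passes only in rows, so rows that repeat a pose let the fingers close, or fill a call up. It gives the time, the measured TCP pose, the force and the opening at its end, in the units of the state.
- robot.observe(): the state, without advancing time (a new reading comes with each control period).
- robot.capture(name): name is "side" or "top"; returns the picture (384x512x3 uint8, red, green, blue); there is no depth.
- robot.camera_info(name): a dict with "vfov" (degrees; the focal length in pixels is half the picture's height over the tangent of half this angle, whatever the lens; pixels are square), "cx", "cy" (the principal point, pixels), "pose" (4x4, takes a point from camera to world coordinates). Camera axes: x right, y up, looking along -z (the intrinsics and any distortion apply to the point x, -y, -z); pixel columns grow to the right and rows downward; lengths in mm; the calibration is good to about 2 mm. A picture is of the moment at which its call begins. camera_info takes no time and is no camera call.
- robot.close_job(): hands the job in, once; it reports no verdict.
The state is a dict: "time": time; "q": joint angles; "dq": joint speeds; "joint_torque": joint torques, N m; "position": TCP position; "ee_rot": TCP orientation; "contact_force": force on the tool from outside, world axes, zero at the start; "moment": the same for the moment, N m; "grip_width": finger opening in mm.
Only numpy, scipy, OpenCV 4.12 (cv2) and the standard library are available. Lean on these libraries where they do the work, as an engineer would, in place of code of your own. Each camera call takes 0.05 s, during which the arm holds its last target.

## Working session

There is one attempt and no reset: what is moved stays moved. The work goes in short steps, Python scripts to look and compute and a tool call to move; the robot and the scene stay as the last step left them, time stands still between calls to the robot, and variables do not carry over. Pictures are saved under pics/ and viewed, and the job is handed in when it is done.

Besides the shell and the picture viewer there is one more tool, called after "Request:" by a JSON object that holds its "fn" and its "kwargs". step_arm: Moves the arm, as the interface text tells. Its arguments: {"type":"object","properties":{"xyz":{"type":"array","items":{"type":"array","items":{"type":"number","minimum":-1,"maximum":1}}},"turn":{"type":"array","items":{"type":"number","minimum":-1,"maximum":1}},"jaw":{"type":"number"},"force":{"type":"number"}},"required":["xyz","turn"]}

```bash
mkdir -p pics; ls
python3 - <<'E'
from rig import robot
import cv2
print(robot.observe())
for n in("side","top"):
    im=robot.capture(n); cv2.imwrite(f"pics/{n}0.png",cv2.cvtColor(im,cv2.COLOR_RGB2BGR)); print(robot.camera_info(n))
E
```

```text
pics
{'time': 0.0, 'q': array([ 1.22799835e+00,  2.60688462e-01, -1.39410558e-01,  1.17266479e+00,
        2.64245966e-05,  1.57083850e+00]), 'dq': array([ 0.00036137, -0.00011713, -0.00185683, -0.00043199, -0.00022975,
       -0.0008473 ]), 'joint_torque': array([-8.06848384e-04, -4.05678427e+01,  2.53922421e+01,  1.88204180e-02,
       -2.06280697e-04, -6.11939299e-07]), 'position': array([176.23562253, 493.83608162, 244.44682827]), 'ee_rot': array([-0.69605892,  0.69742657, -0.12074732,  0.12049165]), 'contact_force': array([-0.59877992,  0.62907626,  0.89819078]), 'moment': array([-0.00516005,  0.06096996,  0.05609713]), 'grip_width': 85.26848175202981}
{'vfov': 55.70040006391054, 'cx': 257.4500444229684, 'cy': 195.01394735430628, 'pose': array([[ 9.88181112e-01,  1.02090877e-01, -1.14348340e-01,
         4.64501708e+02],
       [-1.53263259e-01,  6.72161437e-01, -7.24368260e-01,
        -5.96490830e+02],
       [ 2.90915365e-03,  7.33332432e-01,  6.79864016e-01,
         7.59091097e+02],
       [ 0.00000000e+00,  0.00000000e+00,  0.00000000e+00,
         1.00000000e+00]])}
{'vfov': 55.15226895073993, 'cx': 260.08899781257173, 'cy': 190.21550067959453, 'pose': array([[ 1.74413729e-02,  9.89695209e-01, -1.42123862e-01,
         4.49993480e+02],
       [-9.99714247e-01,  1.49379627e-02, -1.86623049e-02,
         4.21021704e+01],
       [-1.63469528e-02,  1.42408746e-01,  9.89672939e-01,
         9.65825131e+02],
       [ 0.00000000e+00,  0.00000000e+00,  0.00000000e+00,
         1.00000000e+00]])}
```

View pics/side0.png

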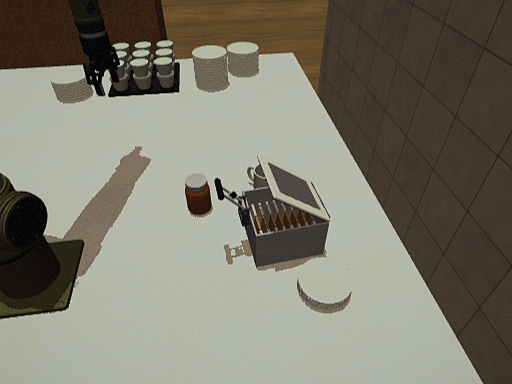

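View pics/top0.png

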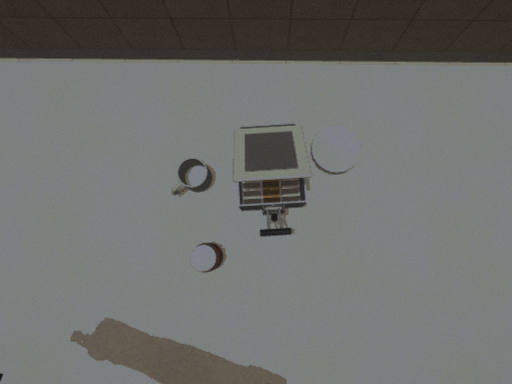

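Run:
```python
import cv2
a=cv2.imread("pics/side0.png")[145:275,180:340]; b=cv2.imread("pics/top0.png")[110:250,215:335]
cv2.imwrite("pics/s0c.png",cv2.resize(a,None,fx=4.6,fy=4.6,interpolation=cv2.INTER_CUBIC))
b=cv2.convertScaleAbs(b,alpha=1.8)
cv2.imwrite("pics/t0c.png",cv2.resize(b,None,fx=4.2,fy=4.2,interpolation=cv2.INTER_CUBIC))
```

```text
(no output)
```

View pics/s0c.png

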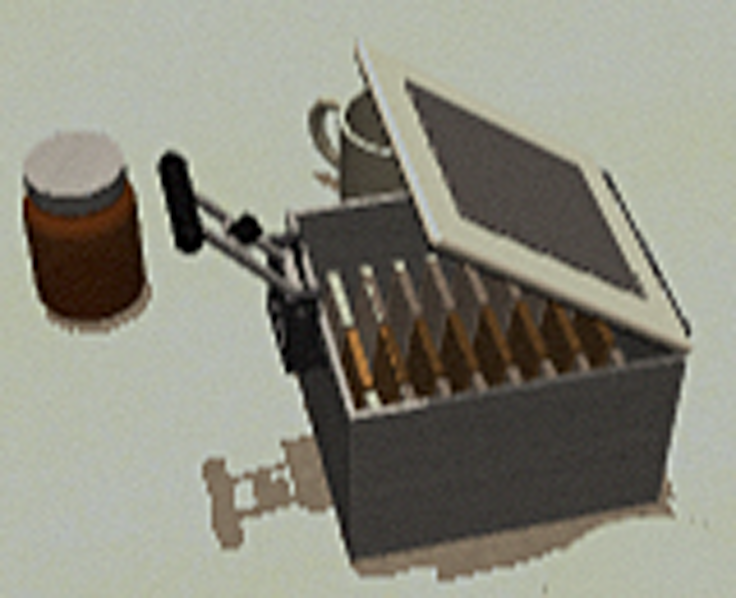

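View pics/t0c.png

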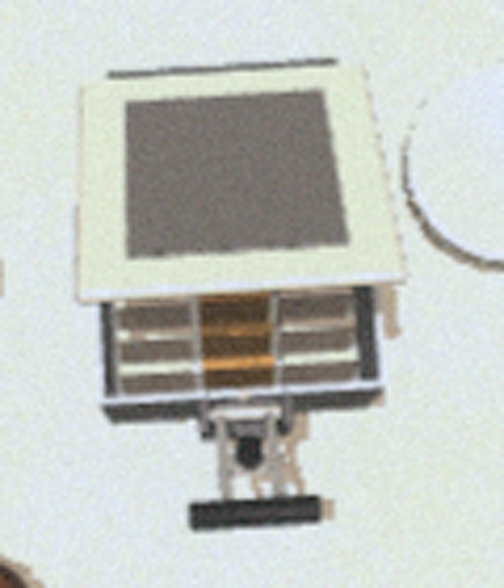

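```bash
cat > h.py <<'E'
import numpy as np
from rig import robot
from scipy.optimize import least_squares
def cam(n):
    c=robot.camera_info(n); f=192/np.tan(np.radians(c['vfov'])/2); return f,c['cx'],c['cy'],np.array(c['pose'])
CAM={n:cam(n) for n in("side","top")}
def proj(n,P):
    f,cx,cy,T=CAM[n]; p=np.linalg.inv(T)@np.append(P,1); return np.array([cx+f*p[0]/-p[2],cy-f*p[1]/-p[2]])
def tri(us,ut,x0=(600,0,150)):
    r=least_squares(lambda P:np.r_[proj("side",P)-us,proj("top",P)-ut],x0); return r.x,r.fun
def S(x,y):return np.array([180+x/4.6,145+y/4.6])
def Tp(x,y):return np.array([215+x/4.2,110+y/4.2])
def world(p,P):
    c,s=np.cos(p[2]),np.sin(p[2]); return np.array([p[0]+c*P[0]-s*P[1],p[1]+s*P[0]+c*P[1],P[2]])
def lidpt(a,d,y,n): # d from hinge along the lid, n normal height
    return np.array([90-d*np.cos(a)+0*n-n*0+ -0 + n*np.sin(a)*1, y, 120+d*np.sin(a)+n*np.cos(a)])
E
python3 - <<'E'
from h import *
obs=[("side",(-90,-80,120),S(352,415)),("side",(-90,-80,0),S(355,562)),("side",(90,-80,0),S(660,500)),
("top",(-90,80,120),Tp(102,402)),("top",(-90,-80,120),Tp(383,388)),("side",(-157,0,210),S(180,203)),("top",(-157,0,210),Tp(262,512)),
("side",('l',180,-80,0),S(435,245)),("side",('l',180,80,8),S(357,42)),("top",('l',180,80,8),Tp(78,300)),("top",('l',180,-80,8),Tp(405,282))]
def pt(p,P): 
    if P[0]=='l': P=lidpt(p[3],*P[1:])
    return world(p,P)
f=lambda p:np.concatenate([proj(n,pt(p,P))-u for n,P,u in obs])
r=least_squares(f,[600,0,0,.7],loss='soft_l1'); print(r.x); print(f(r.x).reshape(-1,2).round(1))
print("bar",tri(S(180,203),Tp(262,512)), world(r.x,(-157,0,210)))
print("lid +y",tri(S(357,42),Tp(78,300)), pt(r.x,('l',180,80,8)))
E
```

```text
[6.30654448e+02 3.54666806e+01 9.20768319e-02 6.35796183e-01]
[[-0.1  0.7]
 [-0.8 -0.1]
 [-0.4 -0.3]
 [-0.6  0.4]
 [ 1.6 -1.6]
 [ 0.1 -0. ]
 [-0.7 -0.6]
 [-2.   1.6]
 [-1.1 -0.6]
 [-0.3 -0.5]
 [ 0.8 -2.3]]
bar (array([473.53923351,  19.57290766, 211.14193133]), array([-0.28032465,  0.03787317,  0.00107902, -0.25547   ])) [474.31951179  21.03103605 210.        ]
lid +y (array([574.07324946, 110.03694369, 231.20638819]), array([-0.79388554,  0.16221868,  0.03052187, -0.67573212])) [573.43353364 110.5233476  233.32408926]
```

```bash
cat >> h.py <<'E'
from scipy.spatial.transform import Rotation as R
C=(630.5,35.5,0.092)
def st():
    o=robot.observe(); q=o['ee_rot']; r=R.from_quat([q[1],q[2],q[3],q[0]]).as_matrix(); return o,r
def rel(P,tip=True):
    o,r=st(); w=world(C,P); w[2]+=14; return r.T@(w-o['position'])/100
def loc():
    o,r=st(); d=o['position']-[C[0],C[1],14]; c,s=np.cos(C[2]),np.sin(C[2]); return np.array([c*d[0]+s*d[1],-s*d[0]+c*d[1],d[2]])
E
python3 - <<'E'
from h import *
o,r=st(); print(r.round(3)); print(np.degrees(np.arctan2(r[1],r[0])).round(1))
print(rel((-40,0,250)))
E
```

```text
[[ 0.942 -0.001  0.336]
 [-0.336 -0.002  0.942]
 [-0.    -1.    -0.002]]
[ -19.6 -110.1   70.4]
[ 5.45602512 -0.18927523 -2.95932406]
```

Request:
{"fn": "step_arm", "kwargs": {"xyz": [[0.2,-0.05,-0.2],[0.4,-0.1,-0.4],[0.6,-0.15,-0.6],[0.8,-0.2,-0.8],[1,-0.2,-1],[1,-0.2,-1],[1,-0.2,-1],[1,-0.2,-1],[1,-0.2,-1],[1,-0.2,-1]], "turn": [-0.03,-0.06,-0.09,-0.12,-0.138,-0.138,-0.138,-0.138,-0.138,-0.138], "jaw": 1, "force": 40}}

```text
time: 1.35
position: [236.8, 367.0, 265.2]
ee_rot: [-0.706, 0.706, 0.032, -0.032]
contact_force: [-0.3, -0.1, 0.8]
grip_width: -0.1
```

Run:
```python
from h import *
o,r=st(); print(o['time'],o['position'],o['grip_width'],o['contact_force'],np.degrees(np.arctan2(r[1],r[0])).round(1)); print(rel((-40,0,250)),loc())
```

```text
1.35 [236.82472962 366.99426155 265.18589497] -0.08015307486896958 [-0.31421741 -0.11891018  0.83227998] [   5.2 -135.    95.2]
[ 3.21786435  0.01183088 -3.66056943] [-361.55594292  366.25942185  251.18589497]
```

Request:
{"fn": "step_arm", "kwargs": {"xyz": [[0.1,0,-0.1],[0.2,0,-0.2],[0.3,0,-0.3],[0.4,0,-0.4],[0.5,0,-0.5],[0.6,0,-0.6],[0.7,0,-0.7],[0.8,0,-0.8],[0.9,0,-0.9],[1,0,-1]], "turn": [0,0,0,0,0,0,0,0,0,0]}}

```text
time: 2.6
position: [346.4, 275.6, 265.3]
ee_rot: [0.706, -0.706, -0.032, 0.032]
contact_force: [0.9, 0.1, 0.4]
grip_width: 0.2
```

Request:
{"fn": "step_arm", "kwargs": {"xyz": [[0.1,0,-0.1],[0.2,0,-0.2],[0.3,0,-0.3],[0.4,0,-0.4],[0.5,0,-0.5],[0.6,0,-0.6],[0.7,0,-0.7],[0.8,0,-0.8],[0.9,0,-0.9],[1,0,-1]], "turn": [0,0,0,0,0,0,0,0,0,0]}}

```text
time: 3.85
position: [455.1, 185.0, 265.3]
ee_rot: [0.706, -0.706, -0.032, 0.032]
contact_force: [-0.2, -0.6, -0.1]
grip_width: -0.2
```

Request:
{"fn": "step_arm", "kwargs": {"xyz": [[0.1,-0.01,-0.1],[0.2,-0.02,-0.2],[0.3,-0.03,-0.3],[0.4,-0.04,-0.4],[0.5,-0.05,-0.5],[0.6,-0.05,-0.6],[0.7,-0.05,-0.7],[0.8,-0.05,-0.8],[0.9,-0.05,-0.9],[1,-0.05,-1]], "turn": [0,0,0,0,0,0,0,0,0,0]}}

```text
time: 5.1
position: [563.7, 94.5, 270.3]
ee_rot: [-0.706, 0.706, 0.032, -0.032]
contact_force: [-0.1, 1.2, -0.6]
grip_width: -0.2
```

Run:
```python
from h import *
o,r=st(); print(o['time'],o['position'],o['contact_force'],np.degrees(np.arctan2(r[1],r[0])).round(1)); print(rel((-40,0,250)),loc())
```

```text
5.1 [563.71706983  94.47722176 270.2547879 ] [-0.11500705  1.20754233 -0.64490833] [   5.2 -142.5   95.2]
[ 0.21162129  0.06255194 -0.64837116] [-61.0822506   64.86317221 256.2547879 ]
```

Request:
{"fn": "step_arm", "kwargs": {"xyz": [[0.05,0,-0.15],[0.1,0,-0.3],[0.15,0,-0.45],[0.2,0,-0.6],[0.21,0,-0.65],[0.21,0,-0.65],[0.21,0.05,-0.65],[0.21,0.1,-0.65],[0.21,0.15,-0.65],[0.21,0.2,-0.65]], "turn": [0,0,0,0,0,0,0,0,0,0]}}

```text
time: 6.35
position: [589.6, 32.5, 249.8]
ee_rot: [0.706, -0.706, -0.032, 0.032]
contact_force: [-0.6, -0.3, 0.6]
grip_width: -0.3
```

Run:
```python
from h import *
import cv2
o,r=st(); print(o['time'],o['contact_force']); print(loc())
a=robot.capture("side")[:,:,::-1][95:275,180:340];cv2.imwrite("pics/s1.png",cv2.resize(a,None,fx=3.3,fy=3.3,interpolation=cv2.INTER_CUBIC))
```

```text
6.35 [-0.64351134 -0.28566337  0.60161695]
[-41.00902982   0.75129886 235.82309545]
```

View pics/s1.png

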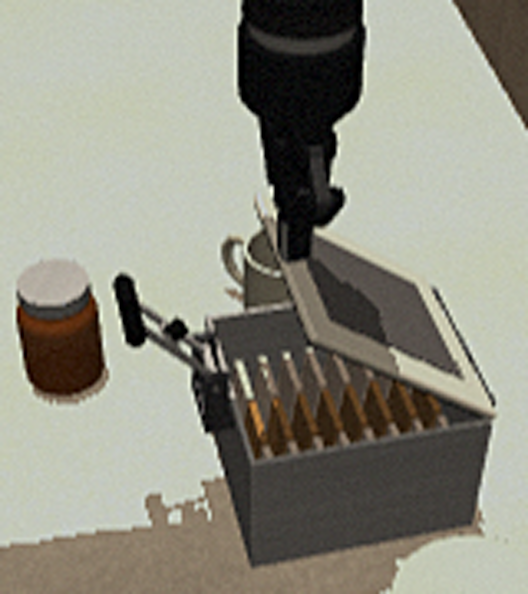

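Request:
{"fn": "step_arm", "kwargs": {"xyz": [[0,0.1,0],[0,0.2,0],[0,0.3,0],[0,0.4,0],[0,0.5,0],[0,0.6,0],[0,0.7,0],[0,0.8,0],[0,0.88,0],[0,0.95,0]], "turn": [0,0,0,0,0,0,0,0,0,0]}}

```text
time: 7.65
position: [589.7, 32.2, 154.7]
ee_rot: [-0.706, 0.706, 0.032, -0.032]
contact_force: [-0.2, 0.4, 0.7]
grip_width: 0.2
```

Run:
```python
from h import *
import cv2
o,r=st(); print(o['time'],o['contact_force']); print(loc())
a=robot.capture("side")[:,:,::-1][95:275,180:340];cv2.imwrite("pics/s2.png",cv2.resize(a,None,fx=3.3,fy=3.3,interpolation=cv2.INTER_CUBIC))
```

```text
7.65 [-0.18292895  0.39568692  0.65907849]
[-40.97392555   0.50964365 140.69845568]
```

View pics/s2.png

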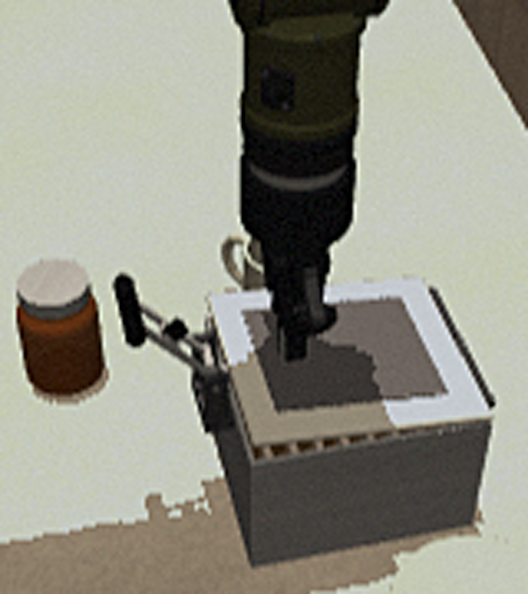

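Request:
{"fn": "step_arm", "kwargs": {"xyz": [[0,0.03,0],[0,0.06,0],[0,0.08,0],[0,0.1,0],[0,0.11,0],[0,0.12,0],[0,0.13,0],[0,0.13,0],[0,0.13,0],[0,0.13,0]], "turn": [0,0,0,0,0,0,0,0,0,0]}}

```text
time: 8.95
position: [589.9, 32.3, 142.3]
ee_rot: [0.706, -0.706, -0.032, 0.032]
contact_force: [0.7, -0.6, -0.4]
grip_width: 0.2
```

Run:
```python
from h import *
o,r=st(); print(o['time'],o['contact_force'],o['moment']); print(loc())
```

```text
8.95 [ 0.72835769 -0.58239478 -0.39998897] [-0.04035588  0.03450197  0.05834749]
[-40.71443002   0.50911958 128.30226009]
```

Request:
{"fn": "step_arm", "kwargs": {"xyz": [[0,0.01,0],[0,0.01,0],[0,0.02,0],[0,0.02,0],[0,0.02,0],[0,0.03,0],[0,0.03,0],[0,0.03,0],[0,0.03,0],[0,0.03,0]], "turn": [0,0,0,0,0,0,0,0,0,0]}}

```text
time: 10.2
position: [590.0, 32.3, 141.9]
ee_rot: [0.706, -0.706, -0.033, 0.031]
contact_force: [-4.5, 0.2, 15.2]
grip_width: 0.3
```

Run:
```python
from h import *
import cv2
o,r=st(); print(o['time'],o['contact_force'],o['moment']); print(loc())
a=robot.capture("side")[:,:,::-1][145:275,180:340];cv2.imwrite("pics/s3.png",cv2.resize(a,None,fx=4.6,fy=4.6,interpolation=cv2.INTER_CUBIC))
```

```text
10.2 [-4.49647399  0.23169751 15.18035919] [-0.05237894  1.04464851 -0.023822  ]
[-40.63257192   0.49437451 127.9222973 ]
```

View pics/s3.png

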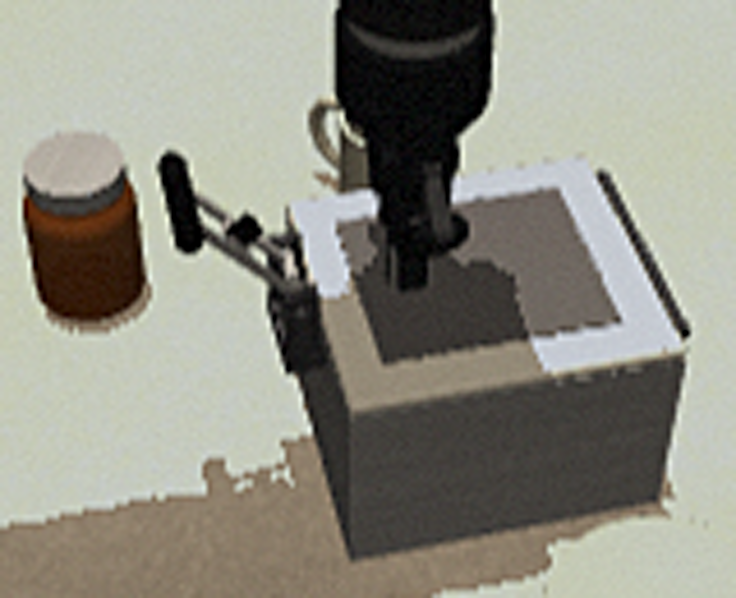

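Request:
{"fn": "step_arm", "kwargs": {"xyz": [[0,-0.05,0],[0,-0.15,0],[0,-0.25,0],[0,-0.37,0],[0,-0.5,0],[0,-0.6,0],[0,-0.7,0],[0,-0.8,0],[0,-0.9,0],[0,-1,0]], "turn": [0,0,0,0,0,0,0,0,0,0]}}

```text
time: 11.5
position: [589.7, 32.2, 239.9]
ee_rot: [0.706, -0.706, -0.032, 0.032]
contact_force: [0.9, 0.7, -0.6]
grip_width: 0.0
```

Request:
{"fn": "step_arm", "kwargs": {"xyz": [[0,-0.1,0],[0,-0.2,0],[-0.1,-0.32,0],[-0.2,-0.32,0],[-0.35,-0.32,0],[-0.5,-0.32,0],[-0.65,-0.32,0],[-0.8,-0.32,0],[-0.9,-0.32,0],[-1,-0.32,0]], "turn": [0,0,0,0,0,0,0,0,0,0]}}

```text
time: 12.75
position: [489.6, 23.1, 271.4]
ee_rot: [0.706, -0.706, -0.032, 0.032]
contact_force: [-0.5, -0.2, 0.1]
grip_width: -0.2
```

Run:
```python
from h import *
o,r=st(); print(o['time'],o['contact_force']); print(loc(), rel((-195,0,197)))
```

```text
12.75 [-0.49294267 -0.19701895  0.07917818]
[-141.3930328     0.618381    257.39655719] [-0.53630867  0.60374581 -0.00688134]
```

Request:
{"fn": "step_arm", "kwargs": {"xyz": [[-0.12,0,0],[-0.25,0,0],[-0.4,0,0],[-0.54,0,0],[-0.54,0.1,0],[-0.54,0.2,0],[-0.54,0.32,0],[-0.54,0.44,0],[-0.54,0.53,0],[-0.54,0.6,0]], "turn": [0,0,0,0,0,0,0,0,0,0]}}

```text
time: 14.0
position: [436.3, 18.3, 210.5]
ee_rot: [0.706, -0.706, -0.032, 0.032]
contact_force: [0.2, 0.1, -0.1]
grip_width: -0.2
```

Run:
```python
from h import *
import cv2
o,r=st(); print(o['time'],o['contact_force'],o['moment']); print(loc())
a=robot.capture("side")[:,:,::-1][95:275,150:340];cv2.imwrite("pics/s4.png",cv2.resize(a,None,fx=3.3,fy=3.3,interpolation=cv2.INTER_CUBIC))
```

```text
14.0 [ 0.22988713  0.12832913 -0.14187944] [0.01971746 0.04688386 0.03300108]
[-194.95996756    0.70063262  196.49875843]
```

View pics/s4.png

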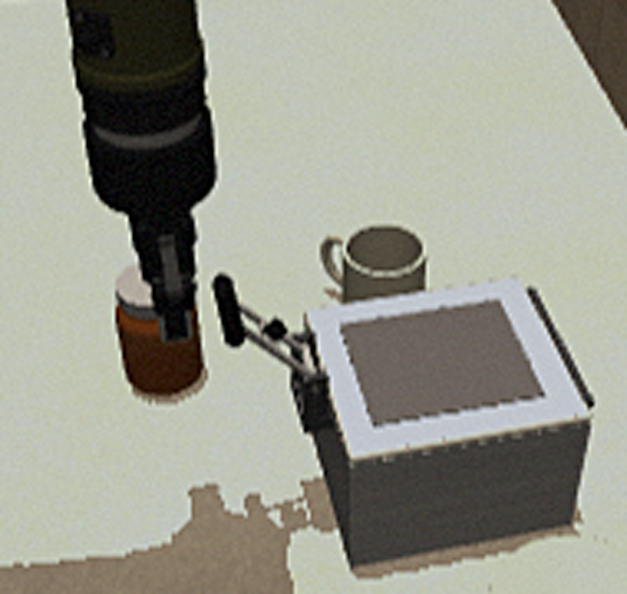

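Request:
{"fn": "step_arm", "kwargs": {"xyz": [[0.08,0,0],[0.15,0,0],[0.2,0,0],[0.25,-0.04,0],[0.3,-0.07,0],[0.35,-0.1,0],[0.4,-0.12,0],[0.45,-0.14,0],[0.5,-0.16,0],[0.55,-0.17,0]], "turn": [0,0,0,0,0,0,0,0,0,0]}}

```text
time: 15.3
position: [487.4, 22.8, 228.6]
ee_rot: [-0.706, 0.707, 0.029, -0.034]
contact_force: [-8.9, -1.2, 8.5]
grip_width: -0.0
```

Run:
```python
from h import *
import cv2
o,r=st(); print(o['time'],o['contact_force'],o['moment']); print(loc())
a=robot.capture("side")[:,:,::-1][95:275,150:340];cv2.imwrite("pics/s5.png",cv2.resize(a,None,fx=3.3,fy=3.3,interpolation=cv2.INTER_CUBIC))
```

```text
15.3 [-8.92403602 -1.16874289  8.48332294] [-0.29382333  1.72229995 -0.07127278]
[-143.62029721    0.45471094  214.60118931]
```

View pics/s5.png

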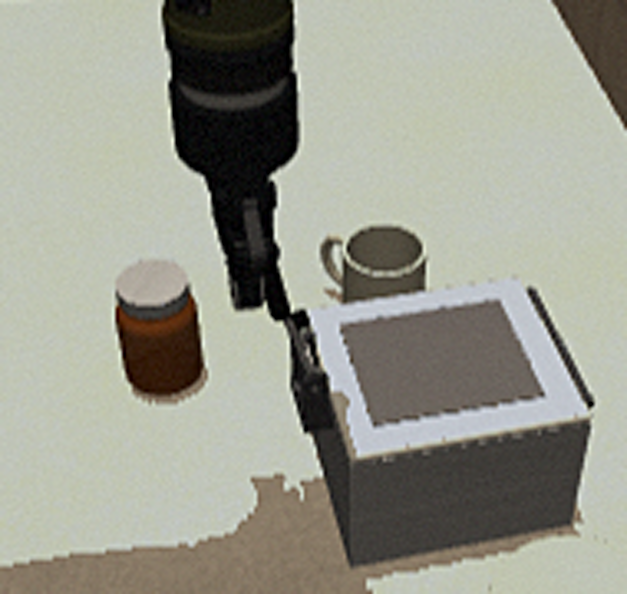

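Run:
```python
from h import *
import cv2
for a in (.2,.3,.4,.5,.6):
    P=[(-102-85*np.sin(.7-a),y,145+85*np.cos(.7-a)) for y in (-32,32)]
    print(a,P[0],[((proj("side",world(C,p))-[150,95])*3.3).round(0) for p in P])
print((proj("side",world(C,loc()))-[150,95])*3.3)
a=robot.capture("top")[:,:,::-1][150:270,215:335];cv2.imwrite("pics/t5.png",cv2.resize(cv2.convertScaleAbs(a,alpha=1.8),None,fx=5,fy=5,interpolation=cv2.INTER_CUBIC))
a=robot.capture("side")[:,:,::-1][150:210,190:270];cv2.imwrite("pics/s5b.png",cv2.resize(cv2.convertScaleAbs(a,alpha=2.5),None,fx=9,fy=9,interpolation=cv2.INTER_CUBIC))
```

```text
0.2 (np.float64(-142.75117078135725), -32, np.float64(219.5945177606817)) [array([256., 328.]), array([240., 267.])]
0.3 (np.float64(-135.1005590962353), -32, np.float64(223.29018449024522)) [array([268., 322.]), array([250., 262.])]
0.4 (np.float64(-127.11921756621385), -32, np.float64(226.20360157567652)) [array([279., 316.]), array([261., 257.])]
0.5 (np.float64(-118.8868931175802), -32, np.float64(228.30565911650552)) [array([291., 312.]), array([272., 253.])]
0.6 (np.float64(-110.48584041498039), -32, np.float64(229.5753540486322)) [array([304., 309.]), array([284., 249.])]
[248.60522447 301.49486317]
```

View pics/s5b.png

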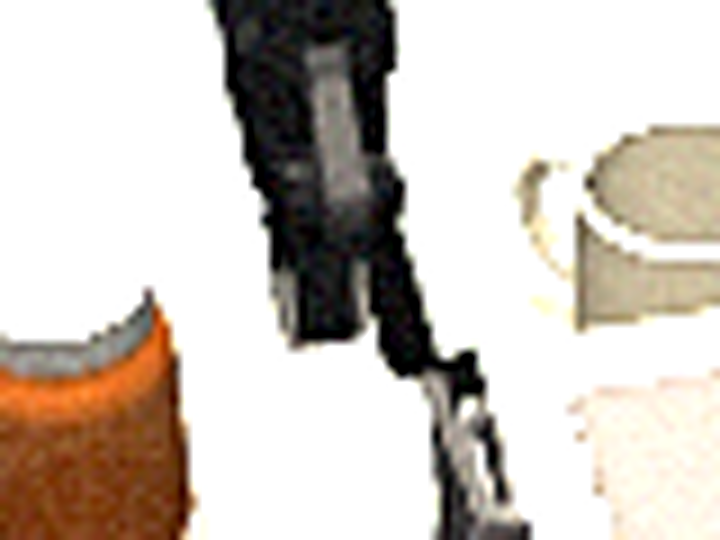

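Request:
{"fn": "step_arm", "kwargs": {"xyz": [[0.06,-0.02,0],[0.12,-0.03,0],[0.18,-0.03,0],[0.24,-0.03,0],[0.3,-0.03,0],[0.36,-0.03,0],[0.42,-0.02,0],[0.48,-0.01,0],[0.54,0,0],[0.6,0,0]], "turn": [0,0,0,0,0,0,0,0,0,0]}}

```text
time: 16.7
position: [552.0, 29.0, 228.4]
ee_rot: [0.707, -0.706, -0.033, 0.032]
contact_force: [0.1, 0.5, -0.3]
grip_width: -0.1
```

Run:
```python
from h import *
import cv2
o,r=st(); print(o['time'],o['contact_force'],o['moment']); print(loc())
a=robot.capture("side")[:,:,::-1][95:275,150:340];cv2.imwrite("pics/s6.png",cv2.resize(a,None,fx=3.3,fy=3.3,interpolation=cv2.INTER_CUBIC))
```

```text
16.7 [ 0.057562    0.4802145  -0.33283955] [-0.01306262 -0.02426776  0.09997001]
[-78.77882165   0.74462909 214.40767146]
```

View pics/s6.png

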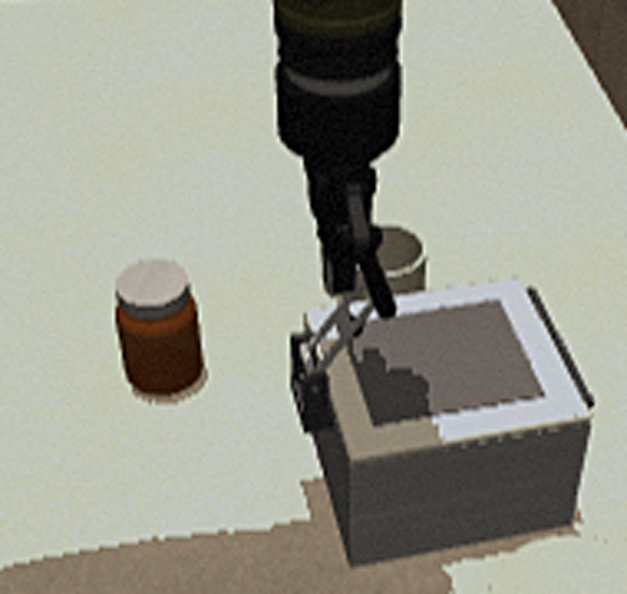

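Request:
{"fn": "step_arm", "kwargs": {"xyz": [[0,0,0],[0,0,0],[0,-0.05,0],[0,-0.1,0],[0,-0.2,0],[0,-0.3,0],[0,-0.4,0],[0,-0.5,0],[0,-0.55,0],[0,-0.6,0]], "turn": [0,0,0,0,0,0,0,0,0,0]}}

```text
time: 18.0
position: [550.9, 28.7, 288.5]
ee_rot: [0.706, -0.706, -0.032, 0.032]
contact_force: [0.1, 0.3, -0.8]
grip_width: 0.1
```

Run:
```python
from h import *
import cv2
o,r=st(); print(o['time'],o['contact_force'],o['moment']); print(loc())
for y in(-32,0,32): print((proj("side",world(C,(-17,y,151)))-[180,145])*4.6)
a=robot.capture("side")[:,:,::-1][145:275,180:340];cv2.imwrite("pics/s7.png",cv2.resize(a,None,fx=4.6,fy=4.6,interpolation=cv2.INTER_CUBIC))
a=robot.capture("top")[:,:,::-1];cv2.imwrite("pics/t7.png",a)
```

```text
18.0 [ 0.11096507  0.31383413 -0.75230749] [ 0.00435844  0.03504897 -0.05385463]
[-79.88355082   0.51900648 274.54117161]
[465.93207132 284.37093809]
[448.44423126 243.18644285]
[431.83073519 204.06105931]
```

View pics/s7.png

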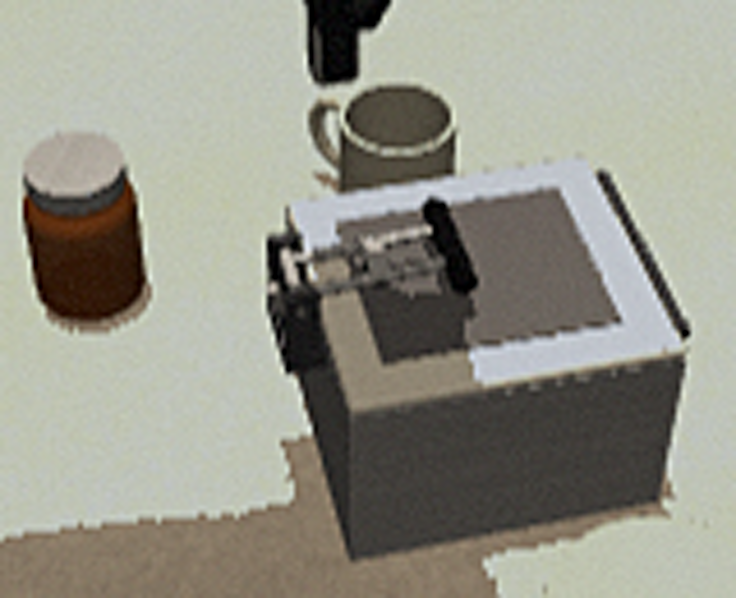

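View pics/t7.png

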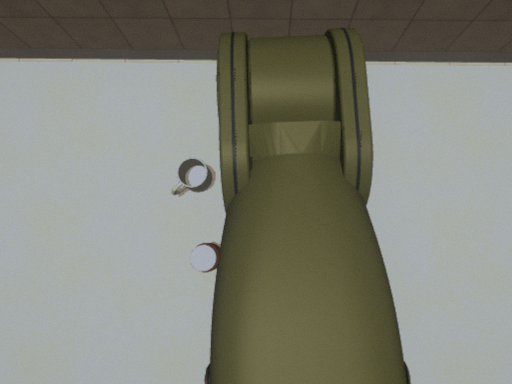

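Run:
```python
from h import *
import cv2
for a in(2.0,2.1,2.2):
    print(a,(proj("side",world(C,(-102+85*np.sin(a-.7),-32,145+85*np.cos(a-.7))))-[180,145])*4.6)
i=cv2.imread("pics/side0.png").astype(int)[250:320,285:365]; j=robot.capture("side")[:,:,::-1].astype(int)[250:320,285:365]
print("saucer diff",abs(i-j)[20:].mean())
print(robot.close_job())
```

```text
2.0 [461.67190615 262.05540176]
2.1 [464.40616823 273.07921778]
2.2 [465.53870479 284.4232256 ]
saucer diff 9.771166666666666
the job is handed in; nothing more can be done
None
```

The tea caddy is shut and locked, and the job was handed in at about 18 s of the 43 s allowed.

- **Lid:** I pushed it down with the closed fingertips near its free edge. It ended with the fingertips at 127.9 mm (128 mm expected for shut) and about 15 N on the wrist. The pictures show it flat on the box.
- **Catch:** Once the lid was shut, I pushed the bar over its dead point (forces there about 9 N forward and 8 N up) and it snapped over on its own. In the last side picture the bar's near end is at crop pixel (463, 285). That matches the position for 2.2 rad (465.5, 284.4), and not the lock limit of 2.1 rad (464, 273).
- **Clear of contact:** The fingers then stood about 60 mm higher and the wrist force was below 1 N, which is sensor noise.
- **Mug and jar:** The pictures show both unmoved.
- **Saucers:** This check is weak. The arm never went near them and they looked the same in an early picture. A before-and-after comparison of that area gave a mean difference of 9.8 grey levels. I put that down to noise and the arm's shadow, but took no close-up to confirm it.

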